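Line up sample containers by height on the photo strip

TASK

Set up the record photograph: stand the two white pots, the glass vial and the small white bottle with the red-banded label on the four round marks of the grey photo strip, one centred on each mark, in order of height, with the shortest on the mark next to the red block and the tallest on the mark farthest from it. Do not knock any of the four over, and leave them all standing upright and let go.

Things in the scene. Friction and masses are not known exactly. Their poses are not given: they have to be found in the camera images.
- small_pot: Shortest container: small round white pot with a white lid, 27 mm across, 33 mm tall, 20 g. Origin at the centre of its underside, z up when it stands. Rigid, straight-sided; grip anywhere on the side.
- tall_pot: Second shortest: slim round white pot with a white lid, 32 mm across, 62 mm tall, 20 g. Origin at the centre of its underside, z up when it stands. Rigid; grip anywhere on the side.
- vial: Second tallest: clear glass vial with a black screw cap, 48 mm across, 124 mm tall, 30 g. Origin at the centre of its underside, z up when it stands. The cap is fixed and takes up the top 22 mm; the glass (46 mm across) or the cap can be gripped.
- wash_bottle: Tallest: translucent white bottle with a white cap and a label with a red band, 68 mm across, 150 mm tall, 0.22 kg (up to 0.29 kg). Origin at the centre of its underside, z up when it stands. The cap is fixed, 30 mm across, and takes up the top 22 mm (127 to 150 mm above the underside); grip it there, or by the body where the gripper opens wide enough.
- red_block: Red block, 50 x 18 x 12 mm tall, fixed at one end of the photo strip, 73 mm beyond the centre of the end mark: it shows the end where the shortest container goes. A grey block like it stands at the other end; which end is which varies. Origin at the centre of its underside, on the strip.
- mark_1: Target mark, leftmost as seen from the robot: white disc with black rim, 73 mm across, and a small black cross, printed on the photo strip. The strip: a fixed grey board, 440 x 110 mm, 6 mm thick, lying left to right, a check scale on its near edge; marks 85 mm apart in a row. Origin at the disc's centre, on the strip's top; y along the row to the left, x across it away from the robot.
- mark_2: Target mark, second from the left as seen from the robot: white disc with black rim, 73 mm across, and a small black cross, printed on the photo strip. The strip: a fixed grey board, 440 x 110 mm, 6 mm thick, lying left to right, a check scale on its near edge; marks 85 mm apart in a row. Origin at the disc's centre, on the strip's top; y along the row to the left, x across it away from the robot.
- mark_3: Target mark, third from the left as seen from the robot: white disc with black rim, 73 mm across, and a small black cross, printed on the photo strip. The strip: a fixed grey board, 440 x 110 mm, 6 mm thick, lying left to right, a check scale on its near edge; marks 85 mm apart in a row. Origin at the disc's centre, on the strip's top; y along the row to the left, x across it away from the robot.
- mark_4: Target mark, rightmost as seen from the robot: white disc with black rim, 73 mm across, and a small black cross, printed on the photo strip. The strip: a fixed grey board, 440 x 110 mm, 6 mm thick, lying left to right, a check scale on its near edge; marks 85 mm apart in a row. Origin at the disc's centre, on the strip's top; y along the row to the left, x across it away from the robot.
There are look-alikes about, which are no part of the job. Leave any blue look-alike of the wash_bottle alone. Leave any black or blue look-alike of the tall_pot alone.

How it is judged:
At the end, for the whole second after the job is handed in: Each container's underside centre is within 12 mm (horizontally) of the centre of its mark: from the red block outward small pot, tall pot, vial, bottle; each stands on the strip (underside less than 5 mm above it), tilted less than 0.1 rad, at rest and not touched by the fingers (((horizontal distance between red_block and mark_1 below 0.12 m and horizontal distance between small_pot and mark_1 below 0.012 m and z of small_pot in the frame of mark_1 below 0.005 m and horizontal distance between tall_pot and mark_2 below 0.012 m and z of tall_pot in the frame of mark_2 below 0.005 m and horizontal distance between vial and mark_3 below 0.012 m and z of vial in the frame of mark_3 below 0.005 m and horizontal distance between wash_bottle and mark_4 below 0.012 m and z of wash_bottle in the frame of mark_4 below 0.005 m) or (horizontal distance between red_block and mark_4 below 0.12 m and horizontal distance between small_pot and mark_4 below 0.012 m and z of small_pot in the frame of mark_4 below 0.005 m and horizontal distance between tall_pot and mark_3 below 0.012 m and z of tall_pot in the frame of mark_3 below 0.005 m and horizontal distance between vial and mark_2 below 0.012 m and z of vial in the frame of mark_2 below 0.005 m and horizontal distance between wash_bottle and mark_1 below 0.012 m and z of wash_bottle in the frame of mark_1 below 0.005 m)) and angle between each of small_pot, tall_pot, vial, wash_bottle's own z axis and vertical below 0.1 rad and linear speed of each of small_pot, tall_pot, vial, wash_bottle below 0.02 m/s and contact force between each of small_pot, tall_pot, vial, wash_bottle and the fingers below 0.05 N).
It fails at once if the small pot is knocked over (tilted more than 0.8 rad) (angle between small_pot's own z axis and vertical above 0.8 rad).
It fails at once if the tall pot is knocked over (tilted more than 0.8 rad) (angle between tall_pot's own z axis and vertical above 0.8 rad).
It fails at once if the vial is knocked over (tilted more than 0.8 rad) (angle between vial's own z axis and vertical above 0.8 rad).
It fails at once if the wash bottle is knocked over (tilted more than 0.8 rad) (angle between wash_bottle's own z axis and vertical above 0.8 rad).
It also fails if it takes over 106 s, if anything falls off the work surface, if the arm or the gripper's body presses on something with over 40 N, if the wrist force passes 120 N, or if a joint passes its speed limit or range.

ROBOT

A 6-joint arm with a two-finger parallel gripper is mounted at the origin on a cart in front of the work surface, level with it; the furniture and walls round the work are solid. World frame = base frame: x ahead of the robot, y to its left, z up, the work surface at z = 0. Lengths are in m, angles in rad, forces in N, time in s.
With the tool pointing down it reaches from about 0.375 to 0.9 m from the base axis. Payload 3.1 kg.
Tool frame: the origin (TCP) lies where the fingers leave the gripper's body, on its centre line; the fingertips stand 73 mm ahead of it and the grasp point (between the pads) lies 54 mm ahead of it; z points along the fingers, y is the line along which they close (so a half turn about z gives the same grasp; the last joint's range is limited). The gripper opens to 85 mm and grips with 20 to 120 N. Pads are 22 mm wide; open, the fingers measure 114 mm over their backs; the gripper's body (76 mm by 85 mm) begins 54 mm behind the grasp point. The pads swing forward as they close: fully open they stand 13 mm farther back than shut.
Start: joints at [0.982, 0.527, 1.433, -0, 1.181, -0.178], TCP at [0.25, 0.573, 0.304] pointing down, gripper open.
Joint ranges: [-3.08, 3.08], [-0.75, 2.2], [0.22, 2.44], [-1.43, 4.57], [0, 2.65], [-2.85, 2.85]. Speed limits (rad/s): [2.79, 2.79, 3.14, 3.14, 3.14, 3.14].

INTERFACE

Orientations are given as a unit quaternion [x, y, z, w].
In Python, from station import manip gives the robot as it stands.
- The arm moves only by the shell command python3 -m crank 'ROWS' [FORCE]. ROWS is JSON, a list of rows, each an object with "dp": the shift along the tool's x, y, z normalised to -1 to 1, where 1 is 50 cm, a list of three; "delta_rot": the turn, a rotation vector about the tool's x, y, z normalised to -1 to 1, where 1 is 2 pi rad, a list of three; "fingers": the opening, from -1 (shut) to 1 (fully open). A call has 1 to 12 rows; each row shifts and turns the commanded pose from where the row before left it, along the tool's axes as they then stand; what a row does not reach is not made up. A row lasts 1/12 s, in which the tool goes at most 41.7 mm and 7.16 degrees, less where a joint would pass 70% of its speed; a pose out of reach is approached as far as the arm can. A call with a number of a shift or a turn outside -1 to 1 is refused whole. A call with a gripper value outside its range is refused whole. The fingers move at their own pace and stop on an object; FORCE is the grip in N (left out, the last holds). Time passes only in rows, so rows that do not move let the fingers close. It gives the time, the measured TCP pose, the force, the opening and the grip force at its end, in the units of the state.
- manip.sense(): the state, without advancing time (a new reading comes with each control period).
- manip.snapshot(name): name is "side" or "top" or "wrist"; returns (picture, depth): 480x640x3 uint8, red, green, blue; 480x640 float32, m along the optical axis (not along the pixel's ray), 0 where there is no reading.
- manip.camera_model(name): a dict with "fx", "fy", "cx", "cy" (pixels), "k1" (the pictures are not rectified: a ray, as slopes to the right and down, at radius r is drawn at 1 + k1 r^2 times it, then the intrinsics apply), "origin" and "attitude" of the camera in the world. Camera axes: x right, y up, looking along -z (the intrinsics and any distortion apply to the point x, -y, -z); pixel columns grow to the right and rows downward; lengths in m; the calibration is good to about 2 mm. A picture is of the moment at which its call begins: read the wrist's pose just before it. camera_model takes no time and is no camera call; for the wrist camera it gives the pose at the moment of the call.
- manip.sign_off(): hands the job in; it is judged then, once.
The state is a dict: "t": time; "q": joint angles; "qd": joint speeds; "tau": joint torques, N m; "tcp_pos": TCP position; "tool_rot": TCP orientation; "force": force on the tool from outside, world axes, zero at the start; "ft_torque": the same for the moment, N m; "finger_gap": opening from 0.0 (shut) to 1.0 (fully open); "gripper_force": force on a finger pad.
Only numpy, scipy, OpenCV 4.12 (cv2) and the standard library are available. Lean on these libraries where they do the work, as an engineer would, in place of code of your own. Each camera call takes 0.05 s, during which the arm holds its last target. There are 200 camera calls.

## Working session

There is one attempt and no reset: what is moved stays moved. The work goes in short steps, Python scripts to look and compute and a shell command to move; the robot and the scene stay as the last step left them, time stands still between calls to the robot, and variables do not carry over. Pictures are saved under pics/ and viewed, at most 14 in all, crops included, and the job is handed in when it is done.

```bash
ls; mkdir -p pics; cat > h.py <<'E'
import numpy as np, cv2, json
from station import manip
from scipy.spatial.transform import Rotation as R
def cam(n):
    c=manip.camera_model(n); a=np.array(c["attitude"],float)
    Rm=R.from_quat(a).as_matrix() if a.size==4 else a.reshape(3,3)
    return c,Rm,np.array(c["origin"])
def rays(n,u,v,c=None):
    c,Rm,o=c or cam(n)
    x=(np.asarray(u,float)-c["cx"])/c["fx"]; y=(np.asarray(v,float)-c["cy"])/c["fy"]
    a,b=x.copy(),y.copy()
    for _ in range(15):
        s=1+c["k1"]*(a*a+b*b); a=x/s; b=y/s
    return o,np.stack([a,-b,-np.ones_like(a)],-1)@Rm.T
def atz(n,u,v,z,c=None):
    o,d=rays(n,u,v,c); t=(z-o[2])/d[...,2]; return o+d*t[...,None]
def atd(n,u,v,dep,c=None):
    o,d=rays(n,u,v,c); return o+d*np.asarray(dep)[...,None]
E
python3 - <<'E'
from h import *
for n in("top","side","wrist"):
    c=cam(n); p,d=manip.snapshot(n); cv2.imwrite(f"pics/{n}0.png",p[:,:,::-1]); np.savez(f"pics/{n}0.npz",p=p,d=d)
    print(n,c)
print(manip.sense())
E
```

```text
pics
top ({'fx': 596.5687407545854, 'fy': 596.5687407545854, 'cx': 315.18686657116456, 'cy': 240.84832370674005, 'k1': -0.029111163128798398, 'origin': array([0.28734346, 0.01910103, 1.44615865]), 'attitude': array([ 0.07437195, -0.06252354, -0.7022889 ,  0.7052304 ])}, array([[ 0.00576222,  0.98125097, -0.19264819],
       [-0.99985096,  0.00251823, -0.01707955],
       [-0.0162742 ,  0.19271789,  0.98111924]]), array([0.28734346, 0.01910103, 1.44615865]))
side ({'fx': 475.5912437299415, 'fy': 475.5912437299415, 'cx': 320.4886221788573, 'cy': 238.40819334766718, 'k1': -0.0033904503219284467, 'origin': array([ 0.43610428, -0.96496736,  0.70500844]), 'attitude': array([ 0.47636547, -0.02968924, -0.07814859,  0.87526412])}, array([[ 0.98602269,  0.10851545, -0.12642643],
       [-0.16508717,  0.53393748, -0.82925087],
       [-0.02248272,  0.83853155,  0.54438898]]), array([ 0.43610428, -0.96496736,  0.70500844]))
wrist ({'fx': 383.3190360954818, 'fy': 383.3190360954818, 'cx': 315.6499184301748, 'cy': 242.98910929616588, 'k1': -0.05023282998287752, 'origin': array([0.18285438, 0.602090
[... 297 characters left out ...]
209044, 0.3736511 ]))
{'t': 0.15, 'q': array([ 9.81534175e-01,  5.28292231e-01,  1.43363439e+00,  8.37818457e-07,
        1.18142775e+00, -1.78530239e-01]), 'qd': array([ 0.00089785, -0.00274906, -0.00465696,  0.00015689,  0.00035268,
        0.00010443]), 'tau': array([ 1.28817181e-03, -4.42744589e+01, -1.78276420e+01, -1.14043473e-04,
        5.62172849e-03,  4.83740877e-06]), 'tcp_pos': array([0.24928889, 0.57264599, 0.30312558]), 'tool_rot': array([ 2.03925517e-01,  9.78986010e-01, -8.16598841e-04, -3.30272756e-04]), 'force': array([-0.64658927, -0.18277061,  0.03423974]), 'ft_torque': array([-0.00727279, -0.03383836,  0.00251238]), 'gripper_force': 0.0, 'finger_gap': 0.9994367153156322}
```

View pics/top0.png

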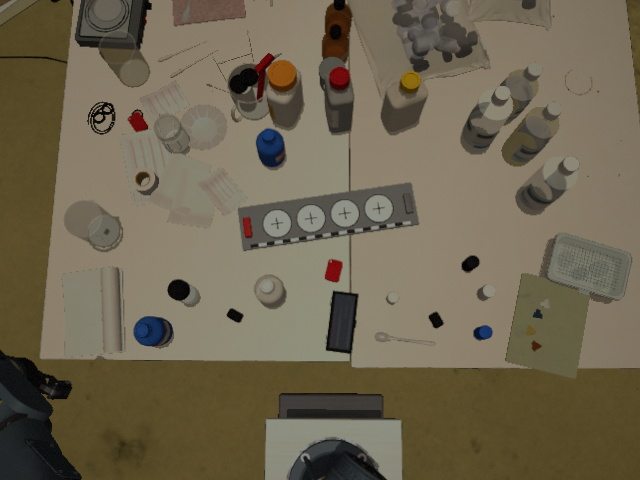

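View pics/side0.png

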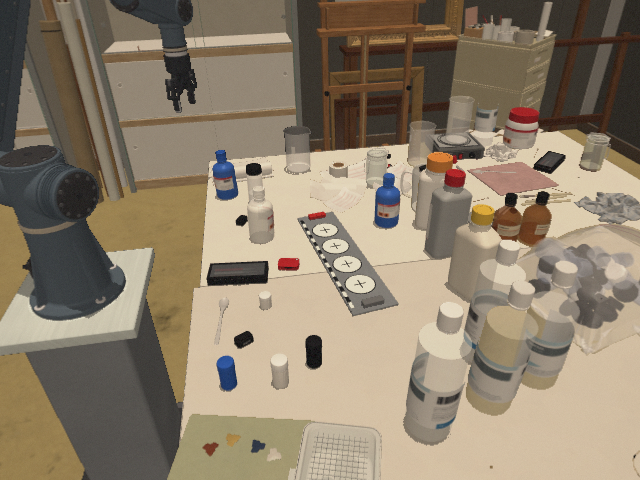

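The top view shows the strip with the red block at its left end (247,227), and mark discs at about (277,223), (311,218), (345,213) and (378,208). The small pot is at (392,298), the white tall pot at (487,292), the vial with the black cap at (180,290) and the wash bottle at (269,290). The side view agrees.

```bash
python3 - <<'E'
from h import *
z=np.load("pics/top0.npz"); p,d=z["p"],z["d"]
v,u=np.mgrid[:480,:640]; P=atd("top",u,v,d)
g=cv2.cvtColor(p,cv2.COLOR_RGB2GRAY)
print("table z",[P[a,b].round(4) for a,b in((340,400),(330,280),(270,420))])
M=[]
for cu,cv_ in((277,223),(311,218),(345,213),(378,208)):
    m=(g>150).astype(np.uint8); n,l,s,c=cv2.connectedComponentsWithStats(m)
    # component near the cross
    w=l[cv_-10:cv_+11,cu-10:cu+11]; k=np.bincount(w[w>0]).argmax()
    cn=max(cv2.findContours((l==k).astype(np.uint8),0,1)[0],key=cv2.contourArea)[:,0]
    q=atz("top",cn[:,0],cn[:,1],0.006); (cx,cy),r=cv2.minEnclosingCircle(q[:,:2].astype(np.float32))
    e=cv2.fitEllipse(q[:,:2].astype(np.float32)*1000); print("mark",np.round(e[0],1),np.round(e[1],1),"depth z",P[cv_-5,cu-5,2].round(4)); M.append(e[0])
M=np.array(M);print(np.linalg.norm(np.diff(M,axis=0),axis=1)); dd=M[0]-M[3]; print("strip yaw deg of y axis",np.degrees(np.arctan2(-dd[0],dd[1])))
for nm,(a,b),h in(("small",(392,298),.033),("tall",(487,292),.062),("vial",(180,290),.124),("bottle",(269,290),.15),("blk",(470,263),.062),("blk2",(435,320),.02),("blk3",(234,315),.02)):
    W=P[b-25:b+26,a-25:a+26].reshape(-1,3); t=W[(W[:,2]>h-.012)&(W[:,2]<h+.015)]
    if len(t)<3: print(nm,len(t),W[:,2].max());continue
    (cx,cy),r=cv2.minEnclosingCircle(t[:,:2].astype(np.float32)); print(nm,len(t),"circ",round(cx,4),round(cy,4),"dia",round(2*r,4),"med",np.median(t,0).round(4), "zmax",t[:,2].max().round(4))
top=cv2.resize(p[255:355,150:310],None,fx=5,fy=5,interpolation=2)
cv2.imwrite("pics/c1.png",top[:,:,::-1])
cv2.imwrite("pics/c2.png",cv2.resize(p[245:355,360:510],None,fx=5,fy=5,interpolation=2)[:,:,::-1])
E
```

```text
table z [array([ 3.303e-01, -1.598e-01,  3.000e-04]), array([0.3526, 0.1275, 0.0014]), array([ 0.4998, -0.2126, -0.0028])]Traceback (most recent call last):
  File "<stdin>", line 10, in <module>
ValueError: attempt to get argmax of an empty sequence
```

```bash
cat > m.py <<'E'
from h import *
z=np.load("pics/top0.npz"); p,d=z["p"],z["d"]
v,u=np.mgrid[:480,:640]; P=atd("top",u,v,d)
g=cv2.cvtColor(p,cv2.COLOR_RGB2GRAY)
print("g",g[217:230,265:290:3])
M=[]
for cu,cv_ in((277,223),(311,218),(345,213),(378,208)):
    q=np.mgrid[-20:21,-20:21]; w=g[cv_-20:cv_+21,cu-20:cu+21]
    th=(int(np.percentile(w,90))+95)//2
    m=(w>th).astype(np.uint8); n,l,s,c=cv2.connectedComponentsWithStats(m)
    k=l[14,14] or l[26,26]
    cn=max(cv2.findContours((l==k).astype(np.uint8),0,1)[0],key=cv2.contourArea)[:,0]+[cu-20,cv_-20]
    q=atz("top",cn[:,0],cn[:,1],0.006); e=cv2.fitEllipse(q[:,:2].astype(np.float32)*1000); print("mark",np.round(e[0],1),np.round(e[1],1),"depth z",P[cv_-5,cu-5,2].round(4),th); M.append(e[0])
M=np.array(M);print(np.linalg.norm(np.diff(M,axis=0),axis=1)); dd=M[0]-M[3]; print("strip yaw deg of y axis",np.degrees(np.arctan2(-dd[0],dd[1])))
for nm,(a,b),h in(("small",(392,298),.033),("tall",(487,292),.062),("vial",(180,290),.124),("bottle",(269,290),.15),("blk",(470,263),.062),("blk2",(435,320),.02),("blk3",(234,315),.02)):
    W=P[b-25:b+26,a-25:a+26].reshape(-1,3); t=W[(W[:,2]>h-.012)&(W[:,2]<h+.015)]
    if len(t)<3: print(nm,len(t),W[:,2].max());continue
    (cx,cy),r=cv2.minEnclosingCircle(t[:,:2].astype(np.float32)); print(nm,len(t),"circ",round(cx,4),round(cy,4),"dia",round(2*r,4),"med",np.median(t,0).round(4), "zmax",t[:,2].max().round(4))
top=cv2.resize(p[255:355,150:310],None,fx=5,fy=5,interpolation=2)
cv2.imwrite("pics/c1.png",top[:,:,::-1])
cv2.imwrite("pics/c2.png",cv2.resize(p[245:355,360:510],None,fx=5,fy=5,interpolation=2)[:,:,::-1])
E
python3 m.py
```

```text
g [[134 144 144 144 144 144 144 144 111]
 [145 144 144 144 134 144 144 144 128]
 [144 144 143 144 128 144 143 144 134]
 [144 144 144 144 117 144 144 145 141]
 [144 144 145 145 104 144 144 144 145]
 [144 144 144 144  77 101 132 144 144]
 [144 144 124 101  53 123 138 144 144]
 [143 144 109 125  83 145 144 144 144]
 [145 144 133 143  88 143 145 144 144]
 [144 144 144 145  87 144 144 144 139]
 [143 144 144 144  82 144 143 144 134]
 [144 144 144 144  98 144 145 144 130]
 [143 144 144 144 133 144 144 144 111]]
mark [615.2 139.7] [64.8 65.5] depth z 0.0062 119
mark [628.2  55.7] [64.9 65.2] depth z 0.0069 119
mark [641.2 -28.3] [64.8 65.1] depth z 0.0022 119
mark [ 654.3 -112. ] [64.7 65.1] depth z 0.0029 119
[85.03109642 84.96166723 84.7919577 ]
strip yaw deg of y axis 8.823681932208663
small 104 circ 0.4314 -0.1417 dia 0.0268 med [ 0.4301 -0.1414  0.0317] zmax 0.0384
tall 165 circ 0.4658 -0.3437 dia 0.0858 med [ 0.4441 -0.3588  0.0599] zmax 0.0673
vial 363 circ 0.4373 0.3492 dia 0.0485 med [0.4367 0.3485 0.122 ] zmax 0.1306
bottle 157 circ 0.443 0.1482 dia 0.0311 med [0.4434 0.1473 0.1478] zmax 0.1539
blk 204 circ 0.4859 -0.344 dia 0.0946 med [ 0.5072 -0.328   0.0601] zmax 0.0677
blk2 151 circ 0.3792 -0.2496 dia 0.1395 med [ 0.377  -0.2434  0.0167] zmax 0.0272
blk3 150 circ 0.3609 0.2551 dia 0.093 med [0.3871 0.2365 0.0161] zmax 0.0259
```

View pics/c1.png

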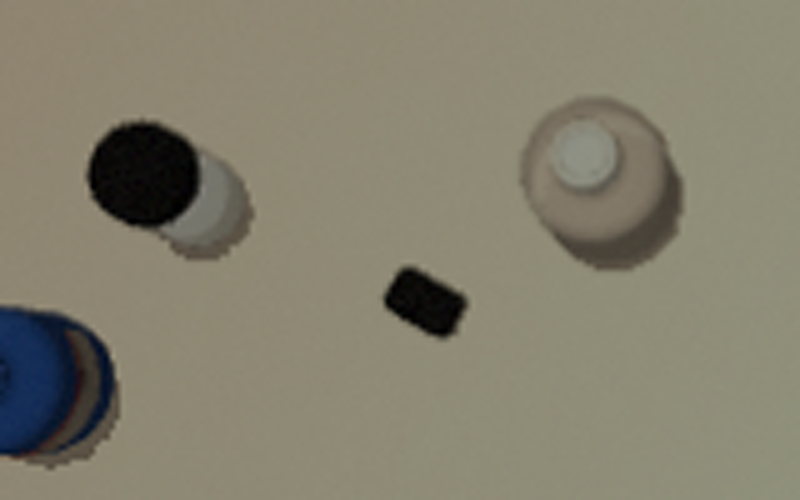

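View pics/c2.png

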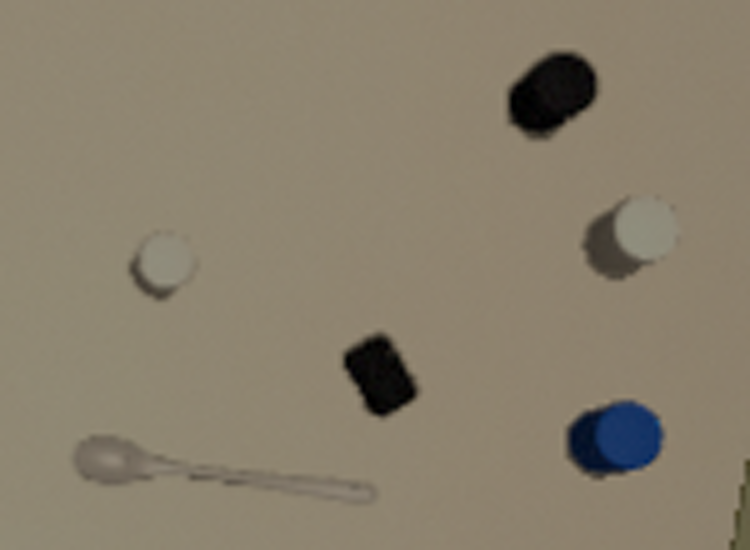

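```bash
cat >> h.py <<'E'
def head():
    r=R.from_quat(manip.sense()["tool_rot"]).as_matrix(); return np.degrees(np.arctan2(r[1,1],r[0,1])),r
def plan(wps,hd=None):
    "TCP waypoints; after turning to heading hd (deg) -> total units for each leg, min rows"
    s=manip.sense(); h,r=head(); print("t",round(s["t"],2),"tcp",s["tcp_pos"].round(4),"head",round(h,2),"tilt",np.degrees(np.arccos(-r[2,2])).round(2),"gap",round(s["finger_gap"],3),"F",s["force"].round(1))
    hd=h if hd is None else hd
    print(" turn z units",round((h-hd)/360,4),"rows",int(np.ceil(abs(h-hd)/7)))
    c,sn=np.cos(np.radians(hd)),np.sin(np.radians(hd)); p=s["tcp_pos"]
    for w in wps:
        d=np.array(w)-p; L=np.linalg.norm(d); n=max(1,int(np.ceil(L/.0405)))
        t=np.array([-sn*d[0]+c*d[1],c*d[0]+sn*d[1],-d[2]])/.5
        print(" leg",np.round(w,4),"total",t.round(4),"rows",n,"each",(t/n).round(4)); p=np.array(w)
E
python3 - <<'E'
from h import *
for nm,u,v,z in(("small",392.6,296.8,.033),("tall",489,290.4,.062),("vial",178.2,289.4,.124),("bottle",266.4,285.6,.15),("black",360+565/5-.4,245+83/5-.4,.062),("blue",360+628/5-.4,245+435/5-.4,.062)): print(nm,atz("top",u,v,z).round(4))
plan([(.44,.25,.30),(.430,-.142,.20),(.430,-.142,.078)],8.8)
E
```

```text
small [ 0.4303 -0.1404  0.033 ]
tall [ 0.4429 -0.3611  0.062 ]
vial [0.4356 0.3478 0.124 ]
bottle [0.4419 0.1478 0.15  ]
black [ 0.5115 -0.3261  0.062 ]
blue [ 0.3481 -0.3478  0.062 ]
t 0.15 tcp [0.2493 0.5726 0.3031] head 66.47 tilt 0.1 gap 0.999 F [-0.6 -0.2  0. ]
 turn z units 0.1602 rows 9
 leg [0.44 0.25 0.3 ] total [-0.696   0.2782  0.0063] rows 10 each [-0.0696  0.0278  0.0006]
 leg [ 0.43  -0.142  0.2  ] total [-0.7717 -0.1397  0.2   ] rows 10 each [-0.0772 -0.014   0.02  ]
 leg [ 0.43  -0.142  0.078] total [0.    0.    0.244] rows 4 each [0.    0.    0.061]
```

```bash
python3 -m crank '[{"dp":[0,0,0],"delta_rot":[0,0,0.0178],"fingers":1},{"dp":[0,0,0],"delta_rot":[0,0,0.0178],"fingers":1},{"dp":[0,0,0],"delta_rot":[0,0,0.0178],"fingers":1},{"dp":[0,0,0],"delta_rot":[0,0,0.0178],"fingers":1},{"dp":[0,0,0],"delta_rot":[0,0,0.0178],"fingers":1},{"dp":[0,0,0],"delta_rot":[0,0,0.0178],"fingers":1},{"dp":[0,0,0],"delta_rot":[0,0,0.0178],"fingers":1},{"dp":[0,0,0],"delta_rot":[0,0,0.0178],"fingers":1},{"dp":[0,0,0],"delta_rot":[0,0,0.0178],"fingers":1}]' 30
python3 -m crank '[{"dp":[-0.0696,0.0278,0],"delta_rot":[0,0,0],"fingers":1},{"dp":[-0.0696,0.0278,0],"delta_rot":[0,0,0],"fingers":1},{"dp":[-0.0696,0.0278,0],"delta_rot":[0,0,0],"fingers":1},{"dp":[-0.0696,0.0278,0],"delta_rot":[0,0,0],"fingers":1},{"dp":[-0.0696,0.0278,0],"delta_rot":[0,0,0],"fingers":1},{"dp":[-0.0696,0.0278,0],"delta_rot":[0,0,0],"fingers":1},{"dp":[-0.0696,0.0278,0],"delta_rot":[0,0,0],"fingers":1},{"dp":[-0.0696,0.0278,0],"delta_rot":[0,0,0],"fingers":1},{"dp":[-0.0696,0.0278,0],"delta_rot":[0,0,0],"fingers":1},{"dp":[-0.0696,0.0278,0],"delta_rot":[0,0,0],"fingers":1}]'
python3 -m crank '[{"dp":[-0.0772,-0.014,0.02],"delta_rot":[0,0,0],"fingers":1},{"dp":[-0.0772,-0.014,0.02],"delta_rot":[0,0,0],"fingers":1},{"dp":[-0.0772,-0.014,0.02],"delta_rot":[0,0,0],"fingers":1},{"dp":[-0.0772,-0.014,0.02],"delta_rot":[0,0,0],"fingers":1},{"dp":[-0.0772,-0.014,0.02],"delta_rot":[0,0,0],"fingers":1},{"dp":[-0.0772,-0.014,0.02],"delta_rot":[0,0,0],"fingers":1},{"dp":[-0.0772,-0.014,0.02],"delta_rot":[0,0,0],"fingers":1},{"dp":[-0.0772,-0.014,0.02],"delta_rot":[0,0,0],"fingers":1},{"dp":[-0.0772,-0.014,0.02],"delta_rot":[0,0,0],"fingers":1},{"dp":[-0.0772,-0.014,0.02],"delta_rot":[0,0,0],"fingers":1},{"dp":[0,0,0],"delta_rot":[0,0,0],"fingers":0.2},{"dp":[0,0,0],"delta_rot":[0,0,0],"fingers":0.2}]'
python3 - <<'E'
from h import *
c=cam("wrist"); p,d=manip.snapshot("wrist"); cv2.imwrite("pics/w1.png",p[:,:,::-1]); np.savez("pics/w1.npz",p=p,d=d,Rm=c[1],o=c[2])
plan([(.430,-.141,.078)],8.8)
E
```

```text
t: 0.9
tcp_pos: [0.2494, 0.5728, 0.3035]
tool_rot: [0.653, 0.757, -0.0, 0.0]
force: [-0.0, 0.2, -0.4]
finger_gap: 1.003
gripper_force: 0.0
t: 1.73
tcp_pos: [0.4405, 0.2486, 0.3038]
tool_rot: [0.651, 0.759, -0.0, -0.0]
force: [0.0, 0.1, -0.0]
finger_gap: 0.996
gripper_force: 0.0
t: 2.73
tcp_pos: [0.4298, -0.144, 0.2033]
tool_rot: [0.653, 0.758, -0.0, -0.0]
force: [-0.1, 1.0, -0.5]
finger_gap: 0.749
gripper_force: 0.0
t 2.78 tcp [ 0.4294 -0.1423  0.2035] head 8.65 tilt 0.1 gap 0.663 F [ 0.4  0.7 -0.1]
 turn z units -0.0004 rows 1
 leg [ 0.43  -0.141  0.078] total [0.0024 0.0015 0.2511] rows 4 each [0.0006 0.0004 0.0628]
```

View pics/w1.png

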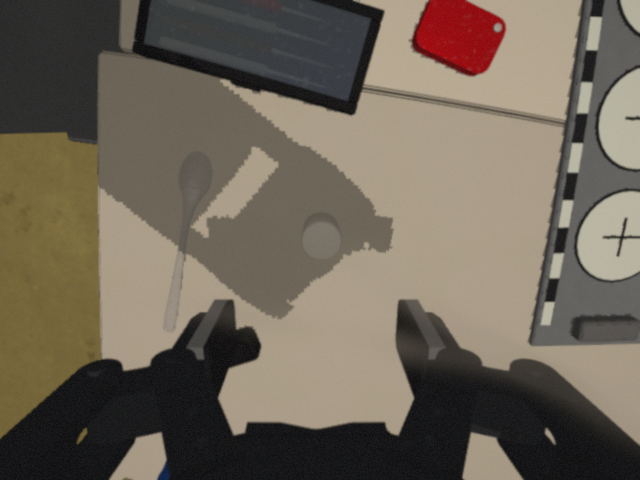

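The wrist view shows the small pot's lid at (321,237), centred between the fingers. The strip and its marks are at the right, with one cross at (622,237).

```bash
python3 - <<'E'
from h import *
z=np.load("pics/w1.npz"); c=(manip.camera_model("wrist"),z["Rm"],z["o"])
print("lid",atz("wrist",np.array(321.5),np.array(236.),.033,c).round(4),z["d"][236,321],"mark4",atz("wrist",np.array(622.),np.array(237.),.006,c).round(4))
E
python3 -m crank '[{"dp":[0,0,0.0626],"delta_rot":[0,0,0],"fingers":0.2},{"dp":[0,0,0.0626],"delta_rot":[0,0,0],"fingers":0.2},{"dp":[0,0,0.0626],"delta_rot":[0,0,0],"fingers":0.2},{"dp":[0,0,0.0626],"delta_rot":[0,0,0],"fingers":0.2},{"dp":[0,0,0],"delta_rot":[0,0,0],"fingers":0.2}]'
```

```text
lid [ 0.4328 -0.1371  0.033 ] 0.24830246 mark4 [ 0.6578 -0.1115  0.006 ]
t: 3.2
tcp_pos: [0.4276, -0.1387, 0.0741]
tool_rot: [0.65, 0.76, -0.001, -0.006]
force: [-0.5, -0.1, -0.2]
finger_gap: 0.599
gripper_force: 0.0
```

```bash
python3 -m crank '[{"dp":[0.003,0.004,-0.004],"delta_rot":[0,0,0],"fingers":0.2},{"dp":[0,0,0],"delta_rot":[0,0,0],"fingers":0.2},{"dp":[0,0,0],"delta_rot":[0,0,0],"fingers":-1},{"dp":[0,0,0],"delta_rot":[0,0,0],"fingers":-1},{"dp":[0,0,0],"delta_rot":[0,0,0],"fingers":-1},{"dp":[0,0,0],"delta_rot":[0,0,0],"fingers":-1},{"dp":[0,0,0],"delta_rot":[0,0,0],"fingers":-1},{"dp":[0,0,0],"delta_rot":[0,0,0],"fingers":-1},{"dp":[0,0,0],"delta_rot":[0,0,0],"fingers":-1}]' 30
python3 -c "
from h import *
plan([(.43,-.141,.19),(.6152,.1397,.19),(.6152,.1397,.086)],8.8)"
```

```text
t: 3.95
tcp_pos: [0.4326, -0.1403, 0.083]
tool_rot: [0.651, 0.759, 0.001, 0.002]
force: [0.8, 2.6, 8.3]
finger_gap: 0.29
gripper_force: 29.0
t 3.95 tcp [ 0.4326 -0.1403  0.083 ] head 8.77 tilt 0.27 gap 0.29 F [0.8 2.6 8.3]
 turn z units -0.0001 rows 1
 leg [ 0.43  -0.141  0.19 ] total [-0.0005 -0.0054 -0.2139] rows 3 each [-0.0002 -0.0018 -0.0713]
 leg [0.6152 0.1397 0.19  ] total [ 0.4981  0.4519 -0.    ] rows 9 each [ 0.0553  0.0502 -0.    ]
 leg [0.6152 0.1397 0.086 ] total [0.    0.    0.208] rows 3 each [0.     0.     0.0693]
```

```bash
python3 -m crank '[{"dp":[0,0,-0.04],"delta_rot":[0,0,0],"fingers":-1},{"dp":[0,0,-0.08],"delta_rot":[0,0,0],"fingers":-1},{"dp":[0,0,-0.08],"delta_rot":[0,0,0],"fingers":-1},{"dp":[0.055,0.05,0],"delta_rot":[0,0,0],"fingers":-1},{"dp":[0.055,0.05,0],"delta_rot":[0,0,0],"fingers":-1},{"dp":[0.055,0.05,0],"delta_rot":[0,0,0],"fingers":-1},{"dp":[0.055,0.05,0],"delta_rot":[0,0,0],"fingers":-1},{"dp":[0.055,0.05,0],"delta_rot":[0,0,0],"fingers":-1},{"dp":[0.055,0.05,0],"delta_rot":[0,0,0],"fingers":-1},{"dp":[0.055,0.05,0],"delta_rot":[0,0,0],"fingers":-1},{"dp":[0.055,0.05,0],"delta_rot":[0,0,0],"fingers":-1},{"dp":[0.055,0.05,0],"delta_rot":[0,0,0],"fingers":-1}]'
python3 -m crank '[{"dp":[0,0,0],"delta_rot":[0,0,0],"fingers":-1},{"dp":[0,0,0],"delta_rot":[0,0,0],"fingers":-1},{"dp":[0,0,0],"delta_rot":[0,0,0],"fingers":-1}]'
python3 - <<'E'
from h import *
c=cam("wrist"); p,d=manip.snapshot("wrist"); cv2.imwrite("pics/w2.png",p[:,:,::-1]); np.savez("pics/w2.npz",p=p,d=d,Rm=c[1],o=c[2])
plan([(.618,.140,.19),(.618,.140,.091)])
E
```

```text
t: 4.95
tcp_pos: [0.6168, 0.1407, 0.1826]
tool_rot: [0.651, 0.759, 0.001, 0.001]
force: [0.1, -1.1, -0.4]
finger_gap: 0.289
gripper_force: 29.9
t: 5.2
tcp_pos: [0.6153, 0.1388, 0.1815]
tool_rot: [0.651, 0.759, -0.0, 0.0]
force: [-0.0, -0.1, -0.4]
finger_gap: 0.29
gripper_force: 30.0
t 5.25 tcp [0.6151 0.1382 0.1813] head 8.76 tilt 0.06 gap 0.291 F [-0.  -0.4  0.3]
 turn z units 0.0 rows 0
 leg [0.618 0.14  0.19 ] total [ 0.0028  0.0062 -0.0174] rows 1 each [ 0.0028  0.0062 -0.0174]
 leg [0.618 0.14  0.091] total [0.    0.    0.198] rows 3 each [0.    0.    0.066]
```

View pics/w2.png

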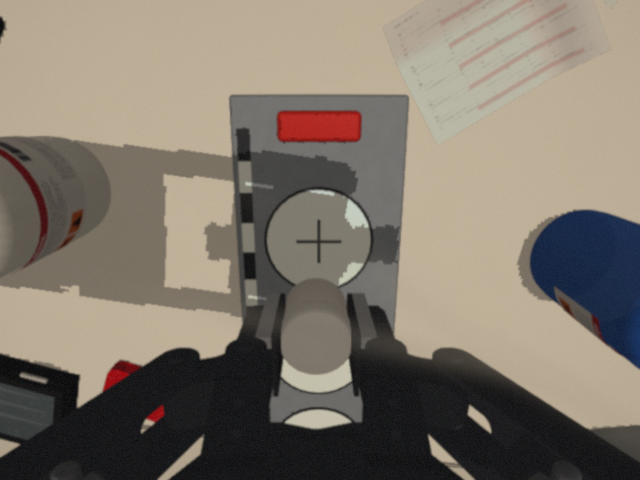

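The pot is held, with its lower end toward the camera. The cross of mark 1 is at (319,241), and the red block above it at (319,126).

```bash
python3 - <<'E'
from h import *
z=np.load("pics/w2.npz"); c=(manip.camera_model("wrist"),z["Rm"],z["o"])
m=atz("wrist",np.array(319.),np.array(241.),.006,c);print("mark1",m.round(4),"red",atz("wrist",np.array(319.),np.array(126.),.018,c).round(4))
plan([(m[0],m[1],.1),(m[0],m[1],.090)])
E
```

```text
mark1 [0.6175 0.1405 0.006 ] red [0.6059 0.2133 0.018 ]
t 5.25 tcp [0.6151 0.1382 0.1813] head 8.76 tilt 0.06 gap 0.291 F [-0.  -0.4  0.3]
 turn z units 0.0 rows 0
 leg [0.6175 0.1405 0.1   ] total [0.0038 0.0055 0.1626] rows 3 each [0.0013 0.0018 0.0542]
 leg [0.6175 0.1405 0.09  ] total [0.   0.   0.02] rows 1 each [0.   0.   0.02]
```

```bash
python3 -m crank '[{"dp":[0.0038,0.0055,0.06],"delta_rot":[0,0,0],"fingers":-1},{"dp":[0,0,0.06],"delta_rot":[0,0,0],"fingers":-1},{"dp":[0,0,0.04],"delta_rot":[0,0,0],"fingers":-1},{"dp":[0,0,0.012],"delta_rot":[0,0,0],"fingers":-1},{"dp":[0,0,0.01],"delta_rot":[0,0,0],"fingers":-1},{"dp":[0,0,0],"delta_rot":[0,0,0],"fingers":-1},{"dp":[0,0,0],"delta_rot":[0,0,0],"fingers":-1},{"dp":[0,0,0],"delta_rot":[0,0,0],"fingers":-1}]'
```

```text
t: 5.92
tcp_pos: [0.6194, 0.1408, 0.0911]
tool_rot: [0.651, 0.759, 0.001, 0.001]
force: [0.3, -0.2, -0.6]
finger_gap: 0.295
gripper_force: 29.9
```

```bash
python3 -m crank '[{"dp":[0,-0.003,0.003],"delta_rot":[0,0,0],"fingers":-1},{"dp":[0,0,0],"delta_rot":[0,0,0],"fingers":-1},{"dp":[0,0,0],"delta_rot":[0,0,0],"fingers":-1},{"dp":[0,0,0],"delta_rot":[0,0,0],"fingers":-1}]'
```

```text
t: 6.25
tcp_pos: [0.6177, 0.1409, 0.0891]
tool_rot: [0.651, 0.759, 0.0, 0.001]
force: [-0.3, -1.1, 4.6]
finger_gap: 0.291
gripper_force: 30.4
```

```bash
python3 -m crank '[{"dp":[0,0,0.002],"delta_rot":[0,0,0],"fingers":-1},{"dp":[0,0,0],"delta_rot":[0,0,0],"fingers":-1},{"dp":[0,0,0],"delta_rot":[0,0,0],"fingers":-1}]'
```

```text
t: 6.5
tcp_pos: [0.6177, 0.1409, 0.0891]
tool_rot: [0.651, 0.759, 0.0, 0.001]
force: [-0.6, -2.2, 10.6]
finger_gap: 0.293
gripper_force: 31.0
```

```bash
python3 -m crank '[{"dp":[0,0,-0.002],"delta_rot":[0,0,0],"fingers":0.1},{"dp":[0,0,0],"delta_rot":[0,0,0],"fingers":0.1},{"dp":[0,0,0],"delta_rot":[0,0,0],"fingers":0.1},{"dp":[0,0,0],"delta_rot":[0,0,0],"fingers":0.1},{"dp":[0,0,-0.02],"delta_rot":[0,0,0],"fingers":0.1},{"dp":[0,0,-0.06],"delta_rot":[0,0,0],"fingers":0.1},{"dp":[0,0,-0.06],"delta_rot":[0,0,0],"fingers":0.1},{"dp":[0,0,-0.06],"delta_rot":[0,0,0],"fingers":0.2},{"dp":[0,0,-0.06],"delta_rot":[0,0,0],"fingers":0.2}]'
python3 -m crank '[{"dp":[0,0,0],"delta_rot":[0,0,0.0185],"fingers":0.2},{"dp":[0,0,0],"delta_rot":[0,0,0.0185],"fingers":0.2},{"dp":[0,0,0],"delta_rot":[0,0,0.0185],"fingers":0.2},{"dp":[0,0,0],"delta_rot":[0,0,0.0185],"fingers":0.2},{"dp":[0,0,0],"delta_rot":[0,0,0.0185],"fingers":0.2},{"dp":[0,0,0],"delta_rot":[0,0,0.0185],"fingers":0.2},{"dp":[0,0,0],"delta_rot":[0,0,0.0185],"fingers":0.2},{"dp":[0,0,0],"delta_rot":[0,0,0.0185],"fingers":0.2},{"dp":[0,0,0],"delta_rot":[0,0,0.0185],"fingers":0.2},{"dp":[0,0,0],"delta_rot":[0,0,0.0185],"fingers":0.2},{"dp":[0,0,0],"delta_rot":[0,0,0.0185],"fingers":0.2}]'
python3 -c "
from h import *
p,d=manip.snapshot('top'); cv2.imwrite('pics/t2.png',p[:,:,::-1])
plan([(.445,-.359,.21),(.445,-.359,.099)])"
```

```text
t: 7.25
tcp_pos: [0.6168, 0.141, 0.2197]
tool_rot: [0.651, 0.759, -0.0, -0.0]
force: [0.2, -0.5, -0.5]
finger_gap: 0.599
gripper_force: 0.0
t: 8.17
tcp_pos: [0.617, 0.1411, 0.2186]
tool_rot: [0.976, 0.218, -0.0, -0.0]
force: [0.1, 0.2, 0.5]
finger_gap: 0.596
gripper_force: 0.0
t 8.22 tcp [0.617  0.1411 0.2186] head -65.0 tilt 0.01 gap 0.6 F [-0.6  0.1  0.3]
 turn z units 0.0 rows 0
 leg [ 0.445 -0.359  0.21 ] total [-0.7344  0.761   0.0172] rows 14 each [-0.0525  0.0544  0.0012]
 leg [ 0.445 -0.359  0.099] total [0.    0.    0.222] rows 3 each [0.    0.    0.074]
```

```bash
python3 -m crank '[{"dp":[-0.0525,0.0544,0.0012],"delta_rot":[0,0,0],"fingers":0.2},{"dp":[-0.0525,0.0544,0.0012],"delta_rot":[0,0,0],"fingers":0.2},{"dp":[-0.0525,0.0544,0.0012],"delta_rot":[0,0,0],"fingers":0.2},{"dp":[-0.0525,0.0544,0.0012],"delta_rot":[0,0,0],"fingers":0.2},{"dp":[-0.0525,0.0544,0.0012],"delta_rot":[0,0,0],"fingers":0.2},{"dp":[-0.0525,0.0544,0.0012],"delta_rot":[0,0,0],"fingers":0.2},{"dp":[-0.0525,0.0544,0.0012],"delta_rot":[0,0,0],"fingers":0.2},{"dp":[-0.0525,0.0544,0.0012],"delta_rot":[0,0,0],"fingers":0.2},{"dp":[-0.0525,0.0544,0.0012],"delta_rot":[0,0,0],"fingers":0.2},{"dp":[-0.0525,0.0544,0.0012],"delta_rot":[0,0,0],"fingers":0.2},{"dp":[-0.0525,0.0544,0.0012],"delta_rot":[0,0,0],"fingers":0.2},{"dp":[-0.0525,0.0544,0.0012],"delta_rot":[0,0,0],"fingers":0.2}]'
python3 -m crank '[{"dp":[-0.0525,0.0544,0.0012],"delta_rot":[0,0,0],"fingers":0.2},{"dp":[-0.0525,0.0544,0.0012],"delta_rot":[0,0,0],"fingers":0.2},{"dp":[0,0,0],"delta_rot":[0,0,0],"fingers":0.2},{"dp":[0,0,0],"delta_rot":[0,0,0],"fingers":0.2},{"dp":[0,0,0],"delta_rot":[0,0,0],"fingers":0.2}]'
python3 - <<'E'
from h import *
c=cam("wrist"); p,d=manip.snapshot("wrist"); cv2.imwrite("pics/w3.png",p[:,:,::-1]); np.savez("pics/w3.npz",p=p,d=d,Rm=c[1],o=c[2])
plan([(.445,-.359,.099)])
E
```

```text
t: 9.22
tcp_pos: [0.4727, -0.2909, 0.2115]
tool_rot: [0.975, 0.222, 0.0, 0.0]
force: [0.6, 0.3, 0.4]
finger_gap: 0.596
gripper_force: 0.0
t: 9.63
tcp_pos: [0.4493, -0.3605, 0.2098]
tool_rot: [0.975, 0.221, -0.0, -0.001]
force: [0.8, 0.5, -0.6]
finger_gap: 0.599
gripper_force: 0.0
t 9.68 tcp [ 0.4496 -0.3597  0.2098] head -64.38 tilt 0.09 gap 0.603 F [-1.3  0.4 -0.8]
 turn z units 0.0 rows 0
 leg [ 0.445 -0.359  0.099] total [-0.0076 -0.0052  0.2216] rows 3 each [-0.0025 -0.0017  0.0739]
```

View pics/w3.png

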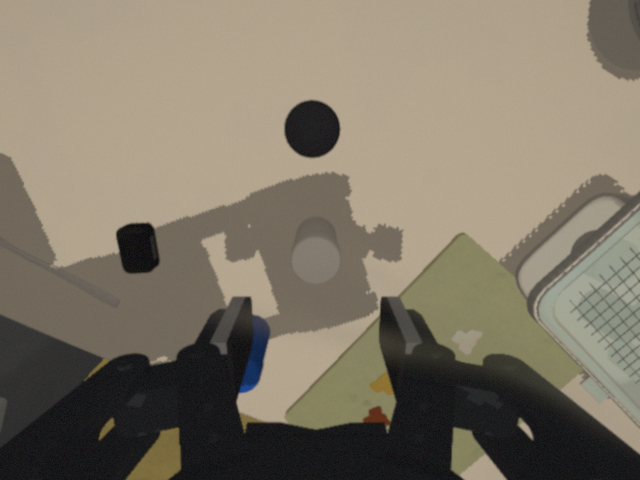

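The tall white pot's lid is at (316,260), between the fingers. The black look-alike is at (312,128), clear of them, and the blue one is behind the left finger.

```bash
python3 - <<'E'
from h import *
z=np.load("pics/w3.npz"); c=(manip.camera_model("wrist"),z["Rm"],z["o"])
m=atz("wrist",np.array(316.),np.array(259.5),.062,c);print("lid",m.round(4),z["d"][260,316])
plan([(m[0],m[1],.099)])
E
```

```text
lid [ 0.447  -0.3611  0.062 ] 0.23059607
t 9.68 tcp [ 0.4496 -0.3597  0.2098] head -64.38 tilt 0.09 gap 0.603 F [-1.3  0.4 -0.8]
 turn z units 0.0 rows 0
 leg [ 0.447  -0.3611  0.099 ] total [-0.0059  0.0003  0.2216] rows 3 each [-0.002   0.0001  0.0739]
```

```bash
python3 -m crank '[{"dp":[-0.006,0,0.06],"delta_rot":[0,0,0],"fingers":0.2},{"dp":[0,0,0.06],"delta_rot":[0,0,0],"fingers":0.2},{"dp":[0,0,0.06],"delta_rot":[0,0,0],"fingers":0.2},{"dp":[0,0,0.04],"delta_rot":[0,0,0],"fingers":0.2},{"dp":[0,0,0],"delta_rot":[0,0,0],"fingers":0.2},{"dp":[0,0,0],"delta_rot":[0,0,0],"fingers":-1},{"dp":[0,0,0],"delta_rot":[0,0,0],"fingers":-1},{"dp":[0,0,0],"delta_rot":[0,0,0],"fingers":-1},{"dp":[0,0,0],"delta_rot":[0,0,0],"fingers":-1},{"dp":[0,0,0],"delta_rot":[0,0,0],"fingers":-1},{"dp":[0,0,0],"delta_rot":[0,0,0],"fingers":-1}]' 30
python3 -c "
from h import *
plan([(.6305,.0565,.22)],8.8)"
```

```text
t: 10.6
tcp_pos: [0.4472, -0.3626, 0.1008]
tool_rot: [0.975, 0.221, 0.0, 0.001]
force: [0.4, 0.3, 0.7]
finger_gap: 0.349
gripper_force: 29.6
t 10.6 tcp [ 0.4472 -0.3626  0.1008] head -64.46 tilt 0.1 gap 0.349 F [0.4 0.3 0.7]
 turn z units -0.2035 rows 11
 leg [0.6305 0.0565 0.22  ] total [ 0.7723  0.4905 -0.2384] rows 12 each [ 0.0644  0.0409 -0.0199]
```

```bash
python3 -m crank '[{"dp":[0,0,-0.04],"delta_rot":[0,0,0],"fingers":-1},{"dp":[0,0,-0.08],"delta_rot":[0,0,-0.0185],"fingers":-1},{"dp":[0,0,-0.08],"delta_rot":[0,0,-0.0185],"fingers":-1},{"dp":[0,0,-0.02],"delta_rot":[0,0,-0.0185],"fingers":-1},{"dp":[0,0,0],"delta_rot":[0,0,-0.0185],"fingers":-1},{"dp":[0,0,0],"delta_rot":[0,0,-0.0185],"fingers":-1},{"dp":[0,0,0],"delta_rot":[0,0,-0.0185],"fingers":-1},{"dp":[0,0,0],"delta_rot":[0,0,-0.0185],"fingers":-1},{"dp":[0,0,0],"delta_rot":[0,0,-0.0185],"fingers":-1},{"dp":[0,0,0],"delta_rot":[0,0,-0.0185],"fingers":-1},{"dp":[0,0,0],"delta_rot":[0,0,-0.0185],"fingers":-1},{"dp":[0,0,0],"delta_rot":[0,0,-0.0185],"fingers":-1}]'
python3 -m crank '[{"dp":[0.064,0.041,0],"delta_rot":[0,0,0],"fingers":-1},{"dp":[0.064,0.041,0],"delta_rot":[0,0,0],"fingers":-1},{"dp":[0.064,0.041,0],"delta_rot":[0,0,0],"fingers":-1},{"dp":[0.064,0.041,0],"delta_rot":[0,0,0],"fingers":-1},{"dp":[0.064,0.041,0],"delta_rot":[0,0,0],"fingers":-1},{"dp":[0.064,0.041,0],"delta_rot":[0,0,0],"fingers":-1},{"dp":[0.064,0.041,0],"delta_rot":[0,0,0],"fingers":-1},{"dp":[0.064,0.041,0],"delta_rot":[0,0,0],"fingers":-1},{"dp":[0.064,0.041,0],"delta_rot":[0,0,0],"fingers":-1},{"dp":[0.064,0.041,0],"delta_rot":[0,0,0],"fingers":-1},{"dp":[0.064,0.041,0],"delta_rot":[0,0,0],"fingers":-1},{"dp":[0.064,0.041,0],"delta_rot":[0,0,0],"fingers":-1}]'
python3 -m crank '[{"dp":[0,0,0],"delta_rot":[0,0,0],"fingers":-1},{"dp":[0,0,0],"delta_rot":[0,0,0],"fingers":-1},{"dp":[0,0,0],"delta_rot":[0,0,0],"fingers":-1}]'
python3 - <<'E'
from h import *
c=cam("wrist"); p,d=manip.snapshot("wrist"); cv2.imwrite("pics/w4.png",p[:,:,::-1]); np.savez("pics/w4.npz",p=p,d=d,Rm=c[1],o=c[2])
plan([(.6307,.0565,.110)])
E
```

```text
t: 11.6
tcp_pos: [0.4468, -0.3623, 0.2102]
tool_rot: [0.649, 0.761, -0.0, 0.0]
force: [0.3, -0.0, 0.5]
finger_gap: 0.348
gripper_force: 29.8
t: 12.6
tcp_pos: [0.6317, 0.0566, 0.2102]
tool_rot: [0.651, 0.759, 0.0, 0.0]
force: [0.6, -0.2, -0.4]
finger_gap: 0.345
gripper_force: 29.8
t: 12.85
tcp_pos: [0.6309, 0.0547, 0.2098]
tool_rot: [0.651, 0.759, -0.0, -0.0]
force: [-0.4, -0.8, -0.0]
finger_gap: 0.346
gripper_force: 29.8
t 12.9 tcp [0.6307 0.0539 0.2098] head 8.76 tilt 0.06 gap 0.345 F [-0.5  0.3 -0.4]
 turn z units 0.0 rows 0
 leg [0.6307 0.0565 0.11  ] total [0.0051 0.0007 0.1996] rows 3 each [0.0017 0.0002 0.0665]
```

View pics/w4.png

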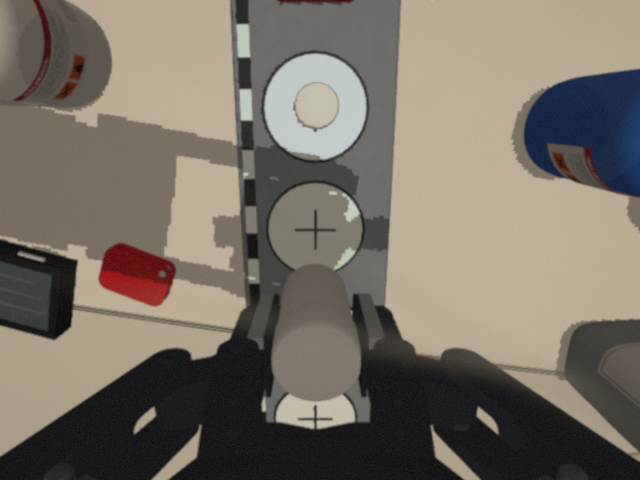

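The small pot stands centred on mark 1 (lid at (316,105), disc centre (316,106)). The tall pot is held, and the cross of mark 2 is at (316,230).

```bash
python3 - <<'E'
from h import *
z=np.load("pics/w4.npz"); c=(manip.camera_model("wrist"),z["Rm"],z["o"])
m=atz("wrist",np.array(316.),np.array(230.),.006,c);print("mark2",m.round(4))
E
python3 -m crank '[{"dp":[0.005,0.0007,0.06],"delta_rot":[0,0,0],"fingers":-1},{"dp":[0,0,0.06],"delta_rot":[0,0,0],"fingers":-1},{"dp":[0,0,0.06],"delta_rot":[0,0,0],"fingers":-1},{"dp":[0,0,0.02],"delta_rot":[0,0,0],"fingers":-1},{"dp":[0,0,0],"delta_rot":[0,0,0],"fingers":-1},{"dp":[0,0,0],"delta_rot":[0,0,0],"fingers":-1},{"dp":[0,0,0],"delta_rot":[0,0,0],"fingers":-1}]'
```

```text
mark2 [0.631  0.0562 0.006 ]
t: 13.48
tcp_pos: [0.6319, 0.0563, 0.1108]
tool_rot: [0.651, 0.759, 0.0, 0.001]
force: [-0.3, 0.5, 0.0]
finger_gap: 0.343
gripper_force: 30.1
```

```bash
python3 -m crank '[{"dp":[0,-0.001,0.006],"delta_rot":[0,0,0],"fingers":-1},{"dp":[0,0,0],"delta_rot":[0,0,0],"fingers":-1},{"dp":[0,0,0.002],"delta_rot":[0,0,0],"fingers":-1},{"dp":[0,0,0],"delta_rot":[0,0,0],"fingers":-1},{"dp":[0,0,0],"delta_rot":[0,0,0],"fingers":-1}]'
```

```text
t: 13.9
tcp_pos: [0.6309, 0.0573, 0.1061]
tool_rot: [0.651, 0.759, 0.0, 0.0]
force: [0.0, 0.3, 0.9]
finger_gap: 0.347
gripper_force: 30.1
```

```bash
python3 -m crank '[{"dp":[0,0,0.002],"delta_rot":[0,0,0],"fingers":-1},{"dp":[0,0,0],"delta_rot":[0,0,0],"fingers":-1},{"dp":[0,0,0],"delta_rot":[0,0,0],"fingers":0.2},{"dp":[0,0,0],"delta_rot":[0,0,0],"fingers":0.2},{"dp":[0,0,0],"delta_rot":[0,0,0],"fingers":0.2},{"dp":[0,0,0],"delta_rot":[0,0,0],"fingers":0.2},{"dp":[0,0,-0.02],"delta_rot":[0,0,0],"fingers":0.2},{"dp":[0,0,-0.06],"delta_rot":[0,0,0],"fingers":0.2},{"dp":[0,0,-0.08],"delta_rot":[0,0,0],"fingers":0.2},{"dp":[0,0,-0.08],"delta_rot":[0,0,0],"fingers":0.2},{"dp":[0,0,-0.08],"delta_rot":[0,0,0],"fingers":1},{"dp":[0,0,-0.06],"delta_rot":[0,0,0],"fingers":1}]'
python3 - <<'E'
from h import *
z=np.load("pics/top0.npz"); d=z["d"]
v,u=np.mgrid[300:365,120:185]; P=atd("top",u,v,d[300:365,120:185]).reshape(-1,3)
P=P[P[:,2]>.02]
for a,b in((.02,.06),(.06,.1),(.1,.125),(.125,.17)):
    t=P[(P[:,2]>a)&(P[:,2]<b)]; print(a,len(t), t.min(0).round(3) if len(t) else "", t.max(0).round(3) if len(t) else "")
plan([(.439,.3495,.29)])
E
```

```text
t: 14.9
tcp_pos: [0.6314, 0.0573, 0.2992]
tool_rot: [0.651, 0.759, 0.001, 0.002]
force: [0.6, 0.1, -0.2]
finger_gap: 0.861
gripper_force: 0.0
0.02 159 [0.302 0.35  0.02 ] [0.415 0.511 0.06 ]
0.06 224 [0.313 0.342 0.06 ] [0.415 0.452 0.1  ]
0.1 413 [0.315 0.348 0.1  ] [0.414 0.452 0.122]
0.125 198 [0.329 0.403 0.126] [0.359 0.436 0.155]
t 14.9 tcp [0.6314 0.0573 0.2992] head 8.8 tilt 0.25 gap 0.861 F [ 0.6  0.1 -0.2]
 turn z units 0.0 rows 0
 leg [0.439  0.3495 0.29  ] total [ 0.6365 -0.2909  0.0184] rows 9 each [ 0.0707 -0.0323  0.002 ]
```

```bash
python3 -m crank '[{"dp":[0.07,-0.0323,0],"delta_rot":[0,0,0],"fingers":1},{"dp":[0.07,-0.0323,0],"delta_rot":[0,0,0],"fingers":1},{"dp":[0.07,-0.0323,0],"delta_rot":[0,0,0],"fingers":1},{"dp":[0.07,-0.0323,0],"delta_rot":[0,0,0],"fingers":1},{"dp":[0.07,-0.0323,0],"delta_rot":[0,0,0],"fingers":1},{"dp":[0.07,-0.0323,0],"delta_rot":[0,0,0],"fingers":1},{"dp":[0.07,-0.0323,0],"delta_rot":[0,0,0],"fingers":1},{"dp":[0.07,-0.0323,0],"delta_rot":[0,0,0],"fingers":1},{"dp":[0.07,-0.0323,0],"delta_rot":[0,0,0],"fingers":1},{"dp":[0,0,0],"delta_rot":[0,0,0],"fingers":1},{"dp":[0,0,0],"delta_rot":[0,0,0],"fingers":1},{"dp":[0,0,0],"delta_rot":[0,0,0],"fingers":1}]'
cat > wl.py <<'E'
import sys
from h import *
n,lo,hi,x,y,tz=sys.argv[1],*map(float,sys.argv[2:7])
c=cam("wrist"); p,d=manip.snapshot("wrist"); cv2.imwrite(f"pics/{n}.png",p[:,:,::-1])
v,u=np.mgrid[:480,:640]; P=atd("wrist",u,v,d,c)
m=(P[...,2]>lo)&(P[...,2]<hi)&(np.hypot(P[...,0]-x,P[...,1]-y)<.05)&(d>0.05)
t=P[m]; (cx,cy),r=cv2.minEnclosingCircle(t[:,:2].astype(np.float32)); vv,uu=np.where(m)
print("top",len(t),round(cx,4),round(cy,4),"dia",round(2*r,4),"median",np.median(t,0).round(4),"px",uu.min(),uu.max(),vv.min(),vv.max())
plan([(cx,cy,tz)])
E
python3 wl.py w5 .115 .135 .438 .349 .141
```

```text
t: 15.9
tcp_pos: [0.4391, 0.3463, 0.2953]
tool_rot: [0.65, 0.76, 0.0, 0.0]
force: [-0.2, 0.3, 0.5]
finger_gap: 0.999
gripper_force: 0.0
top 3820 0.4397 0.3515 dia 0.0471 median [0.4394 0.3526 0.1232] px 282 352 201 269
t 15.95 tcp [0.4396 0.3457 0.2952] head 8.76 tilt 0.05 gap 1.002 F [ 0.4 -0.6  0.7]
 turn z units 0.0 rows 0
 leg [0.4397 0.3515 0.141 ] total [0.0114 0.0018 0.3084] rows 4 each [0.0028 0.0005 0.0771]
```

View pics/w5.png

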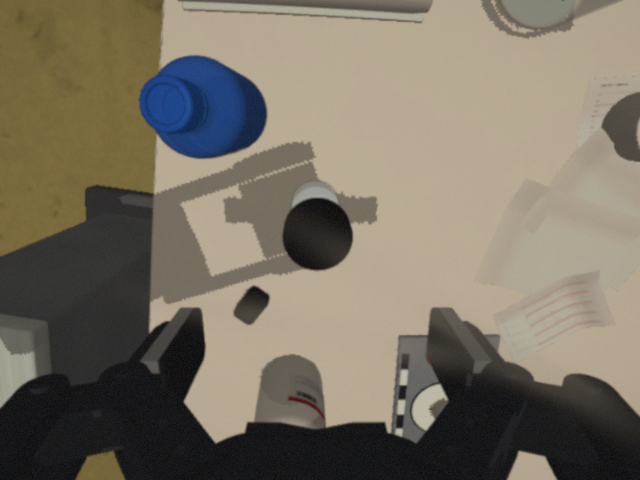

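The vial's black cap is at (317,235), and the blue bottle at (170,105) is well clear of the fingers.

```bash
python3 -m crank '[{"dp":[0.0105,0.001,0.07],"delta_rot":[0,0,0],"fingers":1},{"dp":[0,0,0.07],"delta_rot":[0,0,0],"fingers":1},{"dp":[0,0,0.07],"delta_rot":[0,0,0],"fingers":1},{"dp":[0,0,0.06],"delta_rot":[0,0,0],"fingers":1},{"dp":[0,0,0.038],"delta_rot":[0,0,0],"fingers":1},{"dp":[0,0,0],"delta_rot":[0,0,0],"fingers":1},{"dp":[0,0,0],"delta_rot":[0,0,0],"fingers":1}]'
python3 -m crank '[{"dp":[0,0,0],"delta_rot":[0,0,0],"fingers":-1},{"dp":[0,0,0],"delta_rot":[0,0,0],"fingers":-1},{"dp":[0,0,0],"delta_rot":[0,0,0],"fingers":-1},{"dp":[0,0,0],"delta_rot":[0,0,0],"fingers":-1},{"dp":[0,0,0],"delta_rot":[0,0,0],"fingers":-1},{"dp":[0,0,0],"delta_rot":[0,0,0],"fingers":-1},{"dp":[0,0,0],"delta_rot":[0,0,0],"fingers":-1},{"dp":[0,0,0],"delta_rot":[0,0,0],"fingers":-1}]' 30
python3 -c "
from h import *
plan([(.439,.3515,.25),(.6439,-.0276,.25)])"
```

```text
t: 16.53
tcp_pos: [0.4395, 0.3502, 0.1401]
tool_rot: [0.652, 0.758, -0.001, -0.0]
force: [0.9, 0.4, -0.1]
finger_gap: 1.004
gripper_force: 0.0
t: 17.2
tcp_pos: [0.4395, 0.352, 0.1425]
tool_rot: [0.651, 0.759, 0.001, 0.001]
force: [-0.6, -0.4, 6.2]
finger_gap: 0.534
gripper_force: 30.1
t 17.2 tcp [0.4395 0.352  0.1425] head 8.82 tilt 0.18 gap 0.534 F [-0.6 -0.4  6.2]
 turn z units 0.0 rows 0
 leg [0.439  0.3515 0.25  ] total [-0.0008 -0.0011 -0.215 ] rows 3 each [-0.0003 -0.0004 -0.0717]
 leg [ 0.6439 -0.0276  0.25  ] total [-0.8121  0.2887 -0.    ] rows 11 each [-0.0738  0.0262 -0.    ]
```

```bash
python3 -m crank '[{"dp":[0,0,-0.04],"delta_rot":[0,0,0],"fingers":-1},{"dp":[0,0,-0.08],"delta_rot":[0,0,0],"fingers":-1},{"dp":[0,0,-0.08],"delta_rot":[0,0,0],"fingers":-1},{"dp":[0,0,-0.02],"delta_rot":[0,0,0],"fingers":-1},{"dp":[-0.05,0.018,0],"delta_rot":[0,0,0],"fingers":-1},{"dp":[-0.07,0.025,0],"delta_rot":[0,0,0],"fingers":-1},{"dp":[-0.07,0.025,0],"delta_rot":[0,0,0],"fingers":-1},{"dp":[-0.07,0.025,0],"delta_rot":[0,0,0],"fingers":-1},{"dp":[-0.07,0.025,0],"delta_rot":[0,0,0],"fingers":-1},{"dp":[-0.07,0.025,0],"delta_rot":[0,0,0],"fingers":-1},{"dp":[-0.07,0.025,0],"delta_rot":[0,0,0],"fingers":-1},{"dp":[-0.07,0.025,0],"delta_rot":[0,0,0],"fingers":-1}]'
python3 -m crank '[{"dp":[-0.07,0.025,0],"delta_rot":[0,0,0],"fingers":-1},{"dp":[-0.07,0.025,0],"delta_rot":[0,0,0],"fingers":-1},{"dp":[-0.07,0.025,0],"delta_rot":[0,0,0],"fingers":-1},{"dp":[-0.06,0.018,0],"delta_rot":[0,0,0],"fingers":-1},{"dp":[0,0,0],"delta_rot":[0,0,0],"fingers":-1},{"dp":[0,0,0],"delta_rot":[0,0,0],"fingers":-1},{"dp":[0,0,0],"delta_rot":[0,0,0],"fingers":-1},{"dp":[0,0,0],"delta_rot":[0,0,0],"fingers":-1}]'
python3 - <<'E'
from h import *
c=cam("wrist"); p,d=manip.snapshot("wrist"); cv2.imwrite("pics/w6.png",p[:,:,::-1]); np.savez("pics/w6.npz",p=p,d=d,Rm=c[1],o=c[2])
plan([(.644,-.0278,.150)])
E
```

```text
t: 18.2
tcp_pos: [0.5757, 0.0979, 0.2509]
tool_rot: [0.651, 0.759, 0.0, 0.0]
force: [0.3, -0.3, -0.4]
finger_gap: 0.53
gripper_force: 30.9
t: 18.87
tcp_pos: [0.641, -0.0255, 0.2506]
tool_rot: [0.65, 0.76, -0.0, -0.001]
force: [0.3, -0.1, -1.1]
finger_gap: 0.531
gripper_force: 30.9
t 18.92 tcp [ 0.6411 -0.0253  0.2507] head 8.89 tilt 0.07 gap 0.535 F [-0.3  0.3 -0.3]
 turn z units 0.0 rows 0
 leg [ 0.644  -0.0278  0.15  ] total [-0.0059  0.005   0.2014] rows 3 each [-0.002   0.0017  0.0671]
```

View pics/w6.png

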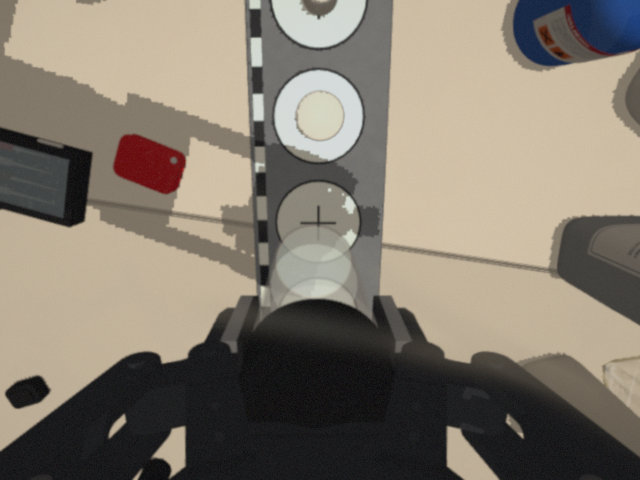

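Both pots stand on marks 1 and 2 (lid at (320,116)). The vial hangs upright over mark 3, whose cross is at (319,222).

```bash
python3 - <<'E'
from h import *
z=np.load("pics/w6.npz"); c=(manip.camera_model("wrist"),z["Rm"],z["o"])
print("mark3",atz("wrist",np.array(319.),np.array(222.),.006,c).round(4))
E
python3 -m crank '[{"dp":[-0.006,0.005,0.06],"delta_rot":[0,0,0],"fingers":-1},{"dp":[0,0,0.06],"delta_rot":[0,0,0],"fingers":-1},{"dp":[0,0,0.05],"delta_rot":[0,0,0],"fingers":-1},{"dp":[0,0,0.026],"delta_rot":[0,0,0],"fingers":-1},{"dp":[0,0,0],"delta_rot":[0,0,0],"fingers":-1},{"dp":[0,0,0],"delta_rot":[0,0,0],"fingers":-1},{"dp":[0,0,0.004],"delta_rot":[0,0,0],"fingers":-1},{"dp":[0,0,0],"delta_rot":[0,0,0],"fingers":-1},{"dp":[0,0,0],"delta_rot":[0,0,0],"fingers":-1}]'
```

```text
mark3 [ 0.644  -0.0268  0.006 ]
t: 19.67
tcp_pos: [0.6456, -0.0294, 0.1522]
tool_rot: [0.651, 0.759, 0.001, 0.001]
force: [-0.4, 0.9, -0.5]
finger_gap: 0.529
gripper_force: 30.9
```

```bash
python3 -m crank '[{"dp":[0.003,-0.003,0.005],"delta_rot":[0,0,0],"fingers":-1},{"dp":[0,0,0],"delta_rot":[0,0,0],"fingers":-1},{"dp":[0,0,0.002],"delta_rot":[0,0,0],"fingers":-1},{"dp":[0,0,0],"delta_rot":[0,0,0],"fingers":-1},{"dp":[0,0,0],"delta_rot":[0,0,0],"fingers":-1}]'
```

```text
t: 20.08
tcp_pos: [0.6431, -0.0281, 0.1483]
tool_rot: [0.651, 0.759, -0.0, -0.0]
force: [-1.3, -0.5, 5.6]
finger_gap: 0.533
gripper_force: 31.6
```

```bash
python3 -m crank '[{"dp":[0,0,0],"delta_rot":[0,0,0],"fingers":1},{"dp":[0,0,0],"delta_rot":[0,0,0],"fingers":1},{"dp":[0,0,0],"delta_rot":[0,0,0],"fingers":1},{"dp":[0,0,0],"delta_rot":[0,0,0],"fingers":1},{"dp":[0,0,0],"delta_rot":[0,0,0],"fingers":1},{"dp":[0,0,-0.02],"delta_rot":[0,0,0],"fingers":1},{"dp":[0,0,-0.06],"delta_rot":[0,0,0],"fingers":1},{"dp":[0,0,-0.08],"delta_rot":[0,0,0],"fingers":1},{"dp":[0,0,-0.08],"delta_rot":[0,0,0],"fingers":1},{"dp":[0,0,-0.08],"delta_rot":[0,0,0],"fingers":1}]'
python3 -c "
from h import *
plan([(.4455,.1495,.31)])"
```

```text
t: 20.92
tcp_pos: [0.6428, -0.0281, 0.3094]
tool_rot: [0.651, 0.759, -0.0, -0.0]
force: [1.6, -0.9, -0.5]
finger_gap: 0.999
gripper_force: 0.0
t 20.92 tcp [ 0.6428 -0.0281  0.3094] head 8.79 tilt 0.02 gap 0.999 F [ 1.6 -0.9 -0.5]
 turn z units 0.0 rows 0
 leg [0.4455 0.1495 0.31  ] total [ 0.4112 -0.3357 -0.0011] rows 7 each [ 0.0587 -0.048  -0.0002]
```

```bash
python3 -m crank '[{"dp":[0.0587,-0.048,0],"delta_rot":[0,0,0],"fingers":1},{"dp":[0.0587,-0.048,0],"delta_rot":[0,0,0],"fingers":1},{"dp":[0.0587,-0.048,0],"delta_rot":[0,0,0],"fingers":1},{"dp":[0.0587,-0.048,0],"delta_rot":[0,0,0],"fingers":1},{"dp":[0.0587,-0.048,0],"delta_rot":[0,0,0],"fingers":1},{"dp":[0.0587,-0.048,0],"delta_rot":[0,0,0],"fingers":1},{"dp":[0.0587,-0.048,0],"delta_rot":[0,0,0],"fingers":1},{"dp":[0,0,0],"delta_rot":[0,0,0],"fingers":1},{"dp":[0,0,0],"delta_rot":[0,0,0],"fingers":1},{"dp":[0,0,0],"delta_rot":[0,0,0],"fingers":1}]'
python3 wl.py w7 .140 .165 .4455 .1495 .194
```

```text
t: 21.75
tcp_pos: [0.4466, 0.1493, 0.3082]
tool_rot: [0.651, 0.759, 0.001, 0.001]
force: [-0.2, 0.3, -0.2]
finger_gap: 0.999
gripper_force: 0.0
top 1871 0.4464 0.1495 dia 0.031 median [0.4464 0.1508 0.1488] px 291 338 223 272
t 21.8 tcp [0.4471 0.1489 0.308 ] head 8.77 tilt 0.15 gap 1.001 F [0.2 0.3 0.1]
 turn z units 0.0 rows 0
 leg [0.4464 0.1495 0.194 ] total [ 0.0015 -0.0011  0.228 ] rows 3 each [ 0.0005 -0.0004  0.076 ]
```

View pics/w7.png

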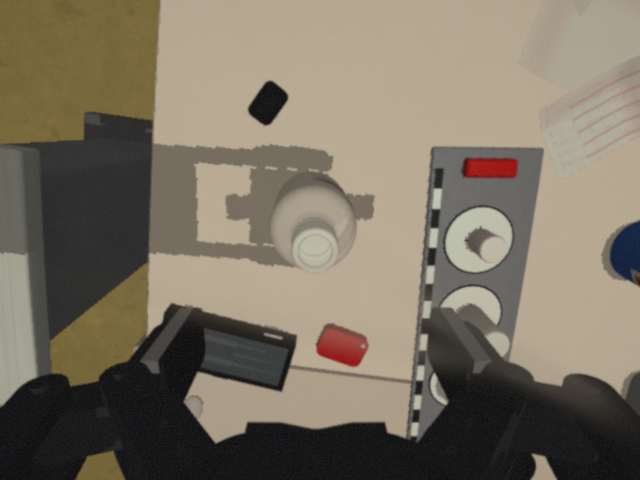

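The bottle's cap is at (315,248), centred between the fingers, and the pots stand on the strip at the right.

```bash
python3 -m crank '[{"dp":[0.0015,-0.001,0.06],"delta_rot":[0,0,0],"fingers":1},{"dp":[0,0,0.06],"delta_rot":[0,0,0],"fingers":1},{"dp":[0,0,0.06],"delta_rot":[0,0,0],"fingers":1},{"dp":[0,0,0.042],"delta_rot":[0,0,0],"fingers":1},{"dp":[0,0,0],"delta_rot":[0,0,0],"fingers":1},{"dp":[0,0,0],"delta_rot":[0,0,0],"fingers":1},{"dp":[0,0,0],"delta_rot":[0,0,0],"fingers":1}]'
python3 -m crank '[{"dp":[0,0,0],"delta_rot":[0,0,0],"fingers":-1},{"dp":[0,0,0],"delta_rot":[0,0,0],"fingers":-1},{"dp":[0,0,0],"delta_rot":[0,0,0],"fingers":-1},{"dp":[0,0,0],"delta_rot":[0,0,0],"fingers":-1},{"dp":[0,0,0],"delta_rot":[0,0,0],"fingers":-1},{"dp":[0,0,0],"delta_rot":[0,0,0],"fingers":-1},{"dp":[0,0,0],"delta_rot":[0,0,0],"fingers":-1},{"dp":[0,0,0],"delta_rot":[0,0,0],"fingers":-1},{"dp":[0,0,0],"delta_rot":[0,0,0],"fingers":-1},{"dp":[0,0,0],"delta_rot":[0,0,0],"fingers":-1}]' 60
python3 -c "
from h import *
plan([(.446,.15,.32),(.446,-.112,.32),(.657,-.1115,.32)])"
```

```text
t: 22.38
tcp_pos: [0.4467, 0.1494, 0.1971]
tool_rot: [0.651, 0.759, 0.001, 0.001]
force: [1.1, -0.7, 0.4]
finger_gap: 0.998
gripper_force: 0.0
t: 23.22
tcp_pos: [0.4456, 0.1501, 0.1973]
tool_rot: [0.651, 0.759, 0.001, 0.001]
force: [-0.0, -0.5, 6.6]
finger_gap: 0.332
gripper_force: 58.2
t 23.22 tcp [0.4456 0.1501 0.1973] head 8.81 tilt 0.1 gap 0.332 F [-0.  -0.5  6.6]
 turn z units 0.0 rows 0
 leg [0.446 0.15  0.32 ] total [-0.0003  0.0009 -0.2454] rows 4 each [-0.0001  0.0002 -0.0614]
 leg [ 0.446 -0.112  0.32 ] total [-0.5178 -0.0803 -0.    ] rows 7 each [-0.074  -0.0115 -0.    ]
 leg [ 0.657  -0.1115  0.32  ] total [-0.0637  0.4172 -0.    ] rows 6 each [-0.0106  0.0695 -0.    ]
```

```bash
python3 -m crank '[{"dp":[0,0,-0.03],"delta_rot":[0,0,0],"fingers":-1},{"dp":[0,0,-0.05],"delta_rot":[0,0,0],"fingers":-1},{"dp":[0,0,-0.06],"delta_rot":[0,0,0],"fingers":-1},{"dp":[0,0,-0.06],"delta_rot":[0,0,0],"fingers":-1},{"dp":[0,0,-0.04],"delta_rot":[0,0,0],"fingers":-1},{"dp":[-0.03,-0.005,0],"delta_rot":[0,0,0],"fingers":-1},{"dp":[-0.05,-0.008,0],"delta_rot":[0,0,0],"fingers":-1},{"dp":[-0.06,-0.009,0],"delta_rot":[0,0,0],"fingers":-1},{"dp":[-0.06,-0.009,0],"delta_rot":[0,0,0],"fingers":-1},{"dp":[-0.06,-0.009,0],"delta_rot":[0,0,0],"fingers":-1},{"dp":[-0.06,-0.009,0],"delta_rot":[0,0,0],"fingers":-1},{"dp":[-0.06,-0.009,0],"delta_rot":[0,0,0],"fingers":-1}]'
python3 -m crank '[{"dp":[-0.06,-0.01,0],"delta_rot":[0,0,0],"fingers":-1},{"dp":[-0.05,-0.008,0],"delta_rot":[0,0,0],"fingers":-1},{"dp":[-0.03,-0.004,0],"delta_rot":[0,0,0],"fingers":-1},{"dp":[-0.006,0.04,0],"delta_rot":[0,0,0],"fingers":-1},{"dp":[-0.008,0.055,0],"delta_rot":[0,0,0],"fingers":-1},{"dp":[-0.01,0.065,0],"delta_rot":[0,0,0],"fingers":-1},{"dp":[-0.01,0.065,0],"delta_rot":[0,0,0],"fingers":-1},{"dp":[-0.01,0.065,0],"delta_rot":[0,0,0],"fingers":-1},{"dp":[-0.009,0.06,0],"delta_rot":[0,0,0],"fingers":-1},{"dp":[-0.006,0.04,0],"delta_rot":[0,0,0],"fingers":-1},{"dp":[-0.004,0.026,0],"delta_rot":[0,0,0],"fingers":-1},{"dp":[0,0,0],"delta_rot":[0,0,0],"fingers":-1}]'
python3 -m crank '[{"dp":[0,0,0],"delta_rot":[0,0,0],"fingers":-1},{"dp":[0,0,0],"delta_rot":[0,0,0],"fingers":-1},{"dp":[0,0,0],"delta_rot":[0,0,0],"fingers":-1},{"dp":[0,0,0],"delta_rot":[0,0,0],"fingers":-1}]'
python3 - <<'E'
from h import *
c=cam("wrist"); p,d=manip.snapshot("wrist"); cv2.imwrite("pics/w8.png",p[:,:,::-1]); np.savez("pics/w8.npz",p=p,d=d,Rm=c[1],o=c[2])
plan([(.657,-.1115,.209)])
E
```

```text
t: 24.22
tcp_pos: [0.4447, -0.0434, 0.3161]
tool_rot: [0.651, 0.759, -0.0, -0.001]
force: [1.2, 1.2, -2.7]
finger_gap: 0.328
gripper_force: 59.6
t: 25.22
tcp_pos: [0.6579, -0.1123, 0.3151]
tool_rot: [0.65, 0.76, 0.0, 0.0]
force: [-0.6, 1.4, -2.8]
finger_gap: 0.33
gripper_force: 59.8
t: 25.55
tcp_pos: [0.6547, -0.1125, 0.3165]
tool_rot: [0.651, 0.759, -0.0, -0.0]
force: [-0.2, 0.3, -2.2]
finger_gap: 0.327
gripper_force: 59.8
t 25.6 tcp [ 0.6549 -0.1125  0.3166] head 8.77 tilt 0.02 gap 0.333 F [-0.2  0.4 -1.2]
 turn z units 0.0 rows 0
 leg [ 0.657  -0.1115  0.209 ] total [0.0014 0.0045 0.2151] rows 3 each [0.0005 0.0015 0.0717]
```

View pics/w8.png

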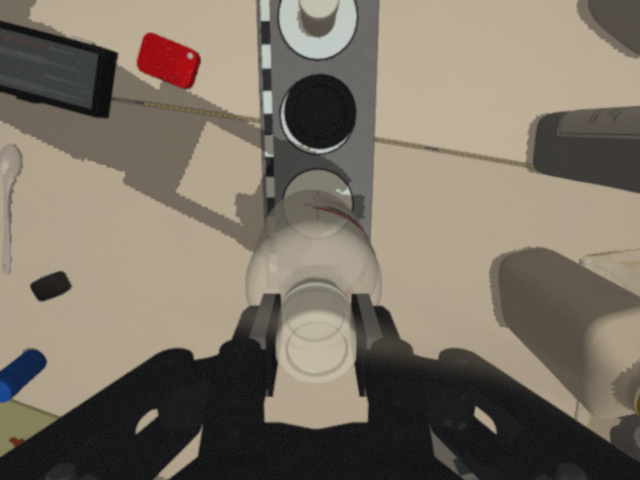

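The vial stands on mark 3 at (320,112). The bottle hangs straight by its cap, and the cross of mark 4 shows through it at about (318,206).

```bash
python3 -m crank '[{"dp":[0.0014,0.0045,0.05],"delta_rot":[0,0,0],"fingers":-1},{"dp":[0,0,0.06],"delta_rot":[0,0,0],"fingers":-1},{"dp":[0,0,0.06],"delta_rot":[0,0,0],"fingers":-1},{"dp":[0,0,0.038],"delta_rot":[0,0,0],"fingers":-1},{"dp":[0,0,0.006],"delta_rot":[0,0,0],"fingers":-1},{"dp":[0,0,0],"delta_rot":[0,0,0],"fingers":-1},{"dp":[0,0,0.003],"delta_rot":[0,0,0],"fingers":-1},{"dp":[0,0,0],"delta_rot":[0,0,0],"fingers":-1},{"dp":[0,0,0],"delta_rot":[0,0,0],"fingers":-1}]'
python3 -c "
from h import *
z=np.load('pics/w8.npz'); c=(manip.camera_model('wrist'),z['Rm'],z['o'])
print('mark4',atz('wrist',np.array(318.),np.array(206.),.006,c).round(4))"
```

```text
t: 26.35
tcp_pos: [0.6588, -0.1118, 0.2099]
tool_rot: [0.651, 0.759, 0.001, 0.002]
force: [-0.7, -0.7, -1.7]
finger_gap: 0.334
gripper_force: 59.8
mark4 [ 0.6572 -0.1131  0.006 ]
```

```bash
python3 -m crank '[{"dp":[0,-0.003,0.006],"delta_rot":[0,0,0],"fingers":-1},{"dp":[0,0,0.003],"delta_rot":[0,0,0],"fingers":-1},{"dp":[0,0,0.003],"delta_rot":[0,0,0],"fingers":-1},{"dp":[0,0,0],"delta_rot":[0,0,0],"fingers":-1},{"dp":[0,0,0],"delta_rot":[0,0,0],"fingers":-1},{"dp":[0,0,0],"delta_rot":[0,0,0],"fingers":-1}]'
```

```text
t: 26.85
tcp_pos: [0.6567, -0.1119, 0.2034]
tool_rot: [0.651, 0.759, 0.0, 0.001]
force: [-2.1, 0.4, 6.2]
finger_gap: 0.331
gripper_force: 61.2
```

Contact at the expected height, so I release, rise and check.

```bash
python3 -m crank '[{"dp":[0,0,0],"delta_rot":[0,0,0],"fingers":1},{"dp":[0,0,0],"delta_rot":[0,0,0],"fingers":1},{"dp":[0,0,0],"delta_rot":[0,0,0],"fingers":1},{"dp":[0,0,0],"delta_rot":[0,0,0],"fingers":1},{"dp":[0,0,0],"delta_rot":[0,0,0],"fingers":1},{"dp":[0,0,0],"delta_rot":[0,0,0],"fingers":1},{"dp":[0,0,-0.02],"delta_rot":[0,0,0],"fingers":1},{"dp":[0,0,-0.06],"delta_rot":[0,0,0],"fingers":1},{"dp":[0,0,-0.08],"delta_rot":[0,0,0],"fingers":1},{"dp":[0,0,-0.08],"delta_rot":[0,0,0],"fingers":1},{"dp":[0,0,-0.08],"delta_rot":[0,0,0],"fingers":1}]'
python3 -m crank '[{"dp":[0,-0.08,0],"delta_rot":[0,0,0],"fingers":1},{"dp":[0,-0.08,0],"delta_rot":[0,0,0],"fingers":1},{"dp":[0,-0.08,0],"delta_rot":[0,0,0],"fingers":1},{"dp":[0,-0.08,0],"delta_rot":[0,0,0],"fingers":1},{"dp":[0,-0.08,0],"delta_rot":[0,0,0],"fingers":1},{"dp":[-0.07,0,0],"delta_rot":[0,0,0],"fingers":1},{"dp":[-0.07,0,0],"delta_rot":[0,0,0],"fingers":1},{"dp":[-0.07,0,0],"delta_rot":[0,0,0],"fingers":1},{"dp":[-0.07,0,0],"delta_rot":[0,0,0],"fingers":1},{"dp":[0,0,0],"delta_rot":[0,0,0],"fingers":1},{"dp":[0,0,0],"delta_rot":[0,0,0],"fingers":1}]'
python3 - <<'E'
from h import *
p,d=manip.snapshot("top")
v,u=np.mgrid[:480,:640]; P=atd("top",u,v,d)
for n,h,x,y in(("small",.039,.6152,.1397),("tall",.068,.6282,.0557),("vial",.13,.6412,-.0283),("bottle",.156,.6543,-.112)):
    m=(abs(P[...,2]-h)<.011)&(np.hypot(P[...,0]-x,P[...,1]-y)<.045); vv,uu=np.where(m)
    q=atz("top",uu,vv,h); (a,b),r=cv2.minEnclosingCircle(q[:,:2].astype(np.float32)); print(n,len(uu),"off mm",round((a-x)*1e3,1),round((b-y)*1e3,1),"dia",round(2*r,4))
cv2.imwrite("pics/end.png",cv2.resize(p[140:300,200:440],None,fx=3,fy=3)[:,:,::-1])
E
```

```text
t: 27.77
tcp_pos: [0.6561, -0.1116, 0.3641]
tool_rot: [0.651, 0.759, -0.0, -0.0]
force: [0.5, -0.4, 0.6]
finger_gap: 1.0
gripper_force: 0.0
t: 28.68
tcp_pos: [0.4801, -0.2824, 0.3623]
tool_rot: [0.652, 0.758, 0.0, 0.0]
force: [0.1, 1.5, 0.0]
finger_gap: 1.0
gripper_force: 0.0
small 99 off mm 0.1 -0.2 dia 0.0281
tall 138 off mm -0.9 -1.3 dia 0.0332
vial 336 off mm 0.1 -1.1 dia 0.0487
bottle 150 off mm 0.2 -1.5 dia 0.0324
```

View pics/end.png

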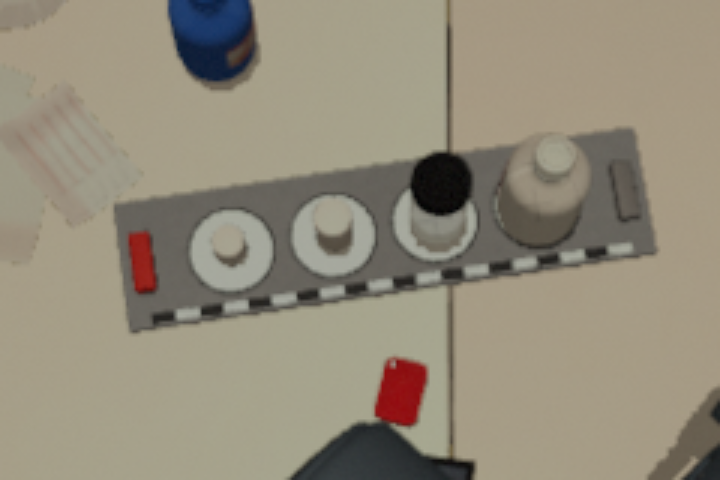

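All four stand upright and centred, within 2 mm of their marks: small pot (230,245), tall pot (333,225), vial (441,185) and bottle (553,155), counting outward from the red block.

```bash
python3 -c "
from station import manip
print(manip.sign_off())"
```

```text
the job is handed in; nothing more can be done
None
```

The job is handed in: small pot, tall pot, vial and wash bottle stand upright and released on marks 1 to 4, in that order outward from the red block, each measured within about 2 mm of its mark centre; the arm finished moving at 28.7 s, and the hand-in returned no verdict.

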